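# Charge the bench forge with coke through its sprung hopper gate

### The arm

A 6-joint arm with a two-finger parallel gripper is mounted at the origin on the work surface. World frame = base frame: x ahead of the robot, y to its left, z up, the work surface at z = 0. Lengths are in m, angles in rad, forces in N, time in s.
With the tool pointing down it reaches from about 0.375 to 0.9 m from the base axis. Payload 3.1 kg.
Tool frame: the origin (TCP) lies midway between the tips of the shut fingers; the grasp point (between the pads) lies manip.hold_point_z behind it (manip.hold_point_z is the distance from the TCP to the grasp point, in m); z points along the fingers, y is the direction in which the jaws open and shut (so a half turn about z gives the same grasp; the last joint's range is limited). The gripper opens to 85 mm and grips with 20 to 120 N. Pads are 22 mm wide; open, the fingers measure 114 mm over their backs; the gripper's body (76 mm by 85 mm) begins 54 mm behind the grasp point. The pads swing forward as they close: fully open they stand 13 mm farther back than shut.
Start: joints at [1.038, 0.527, 1.433, -0, 1.181, -0.178], TCP at [0.216, 0.586, 0.208] pointing down, gripper open.
Joint ranges: [-3.08, 3.08], [-0.75, 2.2], [0.22, 2.44], [-1.43, 4.57], [0, 2.65], [-2.85, 2.85]. Speed limits (rad/s): [2.79, 2.79, 3.14, 3.14, 3.14, 3.14].

### API

Orientations are given as a unit quaternion [x, y, z, w].
In Python, from station import manip, snapshot, workorder, models gives the robot as it stands.
- The arm moves only by the tool jog_arm, never from a script. Its argument "commands" is a list of rows, each a list of 5 numbers: the opening in per cent of the stroke, from 0 (shut) to 100 (fully open), then the shift along the world's x, y, z in cm, then the turn about the world's z in rad. A call has 1 to 8 rows; each row shifts and turns the pose as measured when the row begins; what a row does not reach is not made up. A row lasts 1/12 s, in which the tool goes at most 41.7 mm and 7.16 degrees, less where a joint would pass 70% of its speed; a pose out of reach is approached as far as the arm can. A call with a gripper value outside its range is refused whole. The fingers move at their own pace and stop on an object; "squeeze" is the grip in N (left out, the last holds). Time passes only in rows, so rows that do not move let the fingers close. It gives the time, the measured TCP pose, the force and the opening at its end, in the units of the state.
- manip.sense(): the state, without advancing time (a new reading comes with each control period).
- snapshot(name): name is "scene" or "top" or "wrist"; returns a dict with "image" (420x560x3 uint8, red, green, blue), "intrinsics" (3x3 intrinsics, pixels), "D" ([k1, k2, p1, p2, k3] as OpenCV has them; the pictures are not rectified), "extrinsics" (4x4, takes a point from camera to world coordinates); the wrist camera has in their place "hand_eye" (4x4, takes a point from camera to tool coordinates, whose origin is the TCP and whose axes are the flange's). Camera axes: x right, y down, z forward; pixel columns grow to the right and rows downward; lengths in m; the calibration is good to about 2 mm. A picture is of the moment at which its call begins: read the wrist's pose just before it. There is no depth.
- workorder.sign_off(): hands the job in, once; it reports no verdict.
Trained networks look in a picture, given as the dict that the camera call returned (one of the last four; its "shot" number tells which), for a name from the list of things; names that differ only in an ending like _2 or _b are one class to them, and where a whole thing is asked for, a point or a joint stands for the part that bears it (a point fixed in the world has none). Each returns a list of dicts, best first, with "score" (0 to 1); they miss things now and then, are a little off and sometimes report something else, mostly with a low value. They report only what shows in the picture. A call takes as long as a camera call. They do not tell look-alikes from the thing itself.
- models.find_in(picture, name): "centre" ([x, y, z] in m, in world coordinates, good to about 4 mm: the middle of the surface that is visible of it).
- models.pinpoint(picture, name): "centre" ([x, y, z] in m, in world coordinates, good to about 4 mm: a listed point, or the origin of a listed thing).
The state is a dict: "t": time; "q": joint angles; "qd": joint speeds; "tau": joint torques, N m; "tcp_pos": TCP position; "tool_rot": TCP orientation; "force": force on the tool from outside, world axes, zero at the start; "ft_torque": the same for the moment, N m; "finger_gap": opening from 0.0 (shut) to 1.0 (fully open).
Only numpy, scipy, OpenCV 4.12 (cv2) and the standard library are available. Lean on these libraries where they do the work, as an engineer would, in place of code of your own. Each camera call takes 0.05 s, during which the arm holds its last target. There are 200 camera calls.

### The job

Lay the cold forge: tip all six nuts of coke from the scoop into the charging hopper while its gate is shut, and set the scoop back down flat on the bench. Then take the upright grip of the gate's pull rod, draw the rod out against its spring until the ring mark is level with the mouth of its housing so that all the coke drops into the fire pan, and finish while still holding it there, since it springs shut when let go. Leave the hammer, the tin and the firebrick where they are.

Things in the scene. Friction and masses are not known exactly. Their poses are not given: they have to be found in the camera images.
- forge: Cold bench forge, fixed: a square sheet-steel fire pan, 240 mm outside, walls 6 mm thick and 45 mm high, brick floor at 12 mm, with a square steel charging hopper over its middle on four legs (at x +-100, y +-135 mm). Origin: on the bench under the middle of pan and hopper. The gate's pull rod leaves along -y. A blast pipe lies low (under 70 mm) on the +x side, out to x = 226 mm.
- hopper_mouth (a point): Middle of the hopper's open top, 200 mm above the bench: a square funnel, 136 mm wide inside at the rim (wall 3 mm, axes as the forge's), narrowing over 65 mm of height to a square throat 58 mm wide inside (64 at its foot), 46 mm high, closed below by a sliding gate blade whose top is 87 mm above the bench.
- housing_face (a point): Middle of the mouth (outer end face) of the spring housing, a 30 mm wide steel tube on the -y side of the throat, top 122 mm above the bench; the mouth is 150 mm from the forge's origin along -y. The 13 mm thick pull rod comes out of it along the forge's -y, 105 mm above the bench.
- gate (a joint): Travel of the pull rod out of its housing, m. 0 = home, gate shut; 0.068 = the rod's ring mark is level with the housing's mouth and the blade's square port lies right under the throat; end stop 0.082. Short of the mark or past it the blade covers part of the throat. An inner spring pulls it home: 4 N at the start, 10.8 N at the mark; no latch.
- rod_mark (a point): The mark: a dark ring groove, 4 mm wide, round the pull rod (the middle of the groove, on the rod's axis). While the gate is shut it is hidden inside the spring housing, 68 mm from its mouth.
- grip_mid (a point): Place to take the upright wooden grip on the outer end of the pull rod, 143 mm above the bench. The grip is 26 mm wide across the rod (forge's x), 22 mm along it (forge's y), its wood from 35 mm below to 25 mm above this point; the rod's axis is 38 mm below. Pulled along the forge's -y; does not turn. 40 mm outside the housing's mouth when the gate is shut.
- scoop: Sheet-steel scoop with the coke in it, flat on the bench, 152 mm long, 86 wide (80 inside), 0.2 to 0.35 kg. Origin: middle of its underside; x points to its closed back, the open nose is at -x. Floor 3 mm thick, its last 27 mm turned up by 3 mm at the nose; the rear half is roofed at 49 mm.
- scoop_grip (a point): Middle of the wooden grip bar above the scoop's roof (x 20, z 94 mm on the scoop): along the scoop's x, 100 mm long, 24 mm wide, 22 mm high.
- scoop_lip (a point): Middle of the scoop's nose, on the lip (x -77, z 4 mm on the scoop).
- coke_1: A nut of coke, irregular and dark grey, about 25 mm across and 20 mm high, 12 g. Origin: its middle. It starts in the scoop.
- coke_2: A nut of coke, irregular and dark grey, about 25 mm across and 20 mm high, 12 g. Origin: its middle. It starts in the scoop.
- coke_3: A nut of coke, irregular and dark grey, about 25 mm across and 20 mm high, 12 g. Origin: its middle. It starts in the scoop.
- coke_4: A nut of coke, irregular and dark grey, about 25 mm across and 20 mm high, 12 g. Origin: its middle. It starts in the scoop.
- coke_5: A nut of coke, irregular and dark grey, about 25 mm across and 20 mm high, 12 g. Origin: its middle. It starts in the scoop.
- coke_6: A nut of coke, irregular and dark grey, about 25 mm across and 20 mm high, 12 g. Origin: its middle. It starts in the scoop.
- hammer: Bystander: a forging hammer with a 300 mm wooden handle, lying on the bench. Origin: on its underside.
- tin: Bystander: an open round metal tin, 86 mm across, 75 mm high. Origin: middle of its underside.
- firebrick: Bystander: a loose firebrick, 114 x 230 x 64 mm, lying flat. Origin: middle of its underside.
Mind the look-alikes: they are no part of the job. Of the things like the scoop, leave any that is orange; of the rest the larger one is meant.

How it is judged:
By the outcome, as a careful person would: the job done as asked, in the order asked, and still so for the second after the job is handed in, while the arm keeps its last pose, push and grip.
It also fails if it takes over 67 s, if anything falls off the work surface, if the arm or the gripper's body presses on something with over 40 N, if the wrist force passes 120 N, or if a joint passes its speed limit or range.

## Working session

There is one attempt and no reset: what is moved stays moved. The work goes in short steps, Python scripts to look and compute and a tool call to move; the robot and the scene stay as the last step left them, time stands still between calls to the robot, and variables do not carry over. Pictures are saved under pics/ and viewed, about 8 in all and at most 12, crops included, and the job is handed in when it is done.

Besides the shell and the picture viewer there is one more tool, called by a JSON object that holds its "method" and its "body". jog_arm: Moves the arm, as the interface text tells. Its arguments: {"type":"object","properties":{"commands":{"type":"array","items":{"type":"array","items":{"type":"number"}}},"squeeze":{"type":"number"}},"required":["commands"]}

```bash
mkdir -p pics
cat > h.py <<'E'
import numpy as np, cv2
from station import manip, snapshot, workorder, models
def save(p,n): cv2.imwrite('pics/%s.png'%n, cv2.cvtColor(p['image'],cv2.COLOR_RGB2BGR))
def look(p,names,f=models.pinpoint,k=3):
    for n in names:
        print(n,[(np.round(d['centre'],3).tolist(),round(d['score'],2)) for d in f(p,n)[:k]])
def px(p,P):
    E=np.linalg.inv(p['extrinsics']); 
    return cv2.projectPoints(np.array(P,float).reshape(-1,1,3),cv2.Rodrigues(E[:3,:3])[0],E[:3,3],p['intrinsics'],np.array(p['D']))[0].reshape(-1,2)
E
python3 - <<'E'
from h import *
s=manip.sense(); print({k:np.round(v,3) for k,v in s.items()},manip.hold_point_z)
N=['forge','hopper_mouth','housing_face','grip_mid','scoop','scoop_grip','scoop_lip','hammer','tin','firebrick']
ims=[]
for c in('top','scene'):
    p=snapshot(c); look(p,N); ims.append(p['image'])
    print(np.round(p['extrinsics'],2).tolist()); save(p,c)
E
```

```text
{'t': np.float64(0.0), 'q': array([ 1.039,  0.528,  1.434,  0.   ,  1.181, -0.179]), 'qd': array([ 0.002, -0.001, -0.   ,  0.001, -0.   ,  0.001]), 'tau': array([-1.0000e-03, -4.4235e+01, -1.7802e+01, -0.0000e+00,  9.0000e-03,
       -0.0000e+00]), 'tcp_pos': array([0.216, 0.586, 0.207]), 'tool_rot': array([ 0.176,  0.984, -0.001, -0.   ]), 'force': array([-0.429,  0.265, -0.055]), 'ft_torque': array([ 0.011,  0.015, -0.013]), 'finger_gap': np.float64(0.995)} 0.0187
forge [([0.55, 0.157, 0.005], 0.83)]
hopper_mouth [([0.554, 0.153, 0.197], 0.67), ([0.648, -0.455, 0.003], 0.64)]
housing_face [([0.591, 0.016, 0.106], 0.69)]
grip_mid [([0.598, -0.028, 0.139], 0.62)]
scoop [([0.298, -0.252, -0.004], 0.94), ([0.494, -0.456, -0.002], 0.78), ([0.52, -0.294, 0.001], 0.7)]
scoop_grip [([0.494, -0.442, 0.073], 0.72), ([0.309, -0.264, 0.096], 0.65), ([0.537, -0.295, 0.089], 0.63)]
scoop_lip [([0.259, -0.183, 0.006], 0.65), ([0.503, -0.513, 0.002], 0.63), ([0.444, -0.276, 0.001], 0.61)]
hammer [([0.734, -0.153, -0.002], 0.81), ([0.513, -0.271, 0.011], 0.42)]
tin [([0.65, -0.454, 0.003], 0.88)]
f
[... 217 characters left out ...]
pper_mouth [([0.547, 0.154, -0.0], 0.71)]
housing_face [([0.593, 0.016, 0.105], 0.74), ([0.603, -0.027, 0.142], 0.19)]
grip_mid [([0.603, -0.024, 0.141], 0.61)]
scoop [([0.523, -0.289, -0.0], 0.79), ([0.496, -0.454, -0.003], 0.79), ([0.299, -0.249, 0.002], 0.63)]
scoop_grip [([0.312, -0.269, 0.094], 0.87), ([0.542, -0.292, 0.095], 0.59), ([0.493, -0.441, 0.071], 0.55)]
scoop_lip [([0.5, -0.513, 0.008], 0.9), ([0.443, -0.271, 0.003], 0.82), ([0.266, -0.184, 0.006], 0.57)]
hammer [([0.734, -0.158, -0.0], 0.95)]
tin [([0.653, -0.457, 0.001], 0.66)]
firebrick [([0.466, 0.542, -0.002], 0.83)]
[[-0.59, 0.62, -0.51, 1.16], [0.81, 0.45, -0.39, 0.5], [-0.01, -0.64, -0.77, 1.09], [0.0, 0.0, 0.0, 1.0]]
```

View pics/top.png

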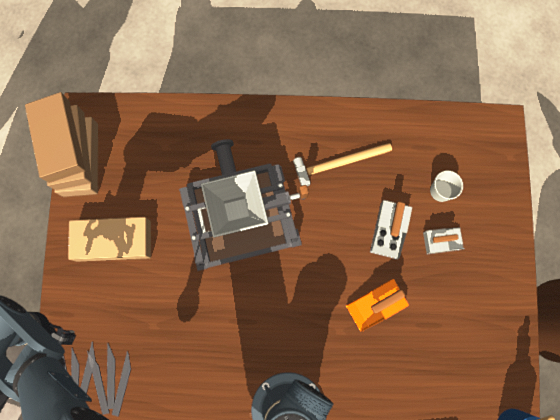

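View pics/scene.png

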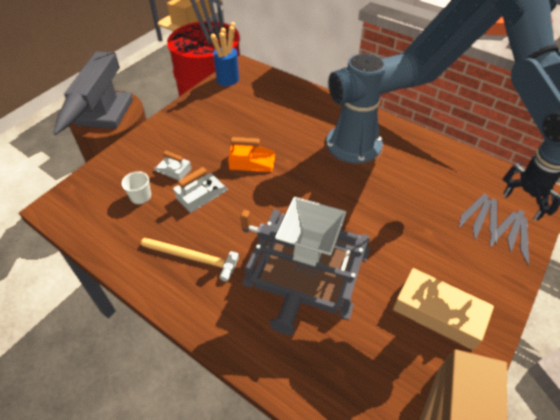

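Two views agree: the target is the large grey scoop with dark nuts (top px ~390,230). The orange one (378,305) and the small one (444,240) are look-alikes. The forge hopper is at (235,205), its rod grip at ~(293,197), and the hammer head close by at (302,172). I'll start moving toward the scoop.

{"method": "jog_arm", "body": {"commands": [[100,1.4,-3.6,1.2,0.02],[100,1.4,-3.6,1.2,0.02],[100,1.4,-3.6,1.2,0.02],[100,1.4,-3.6,1.2,0.02],[100,1.4,-3.6,1.2,0.02],[100,1.4,-3.6,1.2,0.02],[100,1.4,-3.6,1.2,0.02],[100,1.4,-3.6,1.2,0]]}}

```text
t: 1.77
tcp_pos: [0.3266, 0.294, 0.3033]
tool_rot: [0.096, 0.995, -0.0, -0.001]
force: [1.0, 0.3, 0.3]
finger_gap: 1.001
```

{"method": "jog_arm", "body": {"commands": [[100,1.5,-3.8,0,0],[100,1.5,-3.8,0,0],[100,1.5,-3.8,0,0],[100,1.5,-3.8,0,0],[100,1.5,-3.8,0,0],[100,1.5,-3.8,0,0],[100,1.5,-3.8,0,0],[100,1.5,-3.8,0,0]]}}

```text
t: 2.43
tcp_pos: [0.4479, -0.0167, 0.3101]
tool_rot: [0.095, 0.995, 0.002, 0.008]
force: [0.9, -0.0, 0.4]
finger_gap: 1.002
```

{"method": "jog_arm", "body": {"commands": [[100,1.4,-3.4,-0.5,0],[100,1.4,-3.4,-0.5,0],[100,1.4,-3.4,-0.5,0],[100,1.4,-3.4,-0.5,0],[100,1.4,-3.4,-0.5,0],[100,1.4,-3.4,-0.5,0],[100,1.4,-3.4,-0.5,0],[100,0.8,-2.4,-0.5,0]]}}

```text
t: 3.1
tcp_pos: [0.5585, -0.2977, 0.2709]
tool_rot: [0.099, 0.995, 0.001, 0.012]
force: [0.1, -0.4, -0.3]
finger_gap: 0.996
```

Run:
```python
from h import *
s=manip.sense(); print(np.round(s['q'],2),np.round(s['tcp_pos'],4),np.round(s['tool_rot'],3))
p=snapshot('wrist'); look(p,['scoop','scoop_grip','scoop_lip','coke_1']); save(p,'w1'); print(np.round(p['hand_eye'],3).tolist())
```

```text
[-0.67  0.47  1.36  0.02  1.3  -2.05] [ 0.5585 -0.2977  0.2709] [0.099 0.995 0.001 0.012]
scoop [([0.524, -0.292, 0.002], 0.86), ([0.498, -0.454, -0.001], 0.64)]
scoop_grip [([0.492, -0.439, 0.066], 0.78), ([0.541, -0.296, 0.094], 0.76)]
scoop_lip [([0.447, -0.274, 0.004], 0.85), ([0.504, -0.511, 0.001], 0.67)]
coke_1 [([0.511, -0.272, 0.017], 0.73), ([0.467, -0.303, 0.01], 0.54), ([0.507, -0.305, 0.012], 0.53)]
[[0.001, -0.963, -0.27, 0.068], [1.0, 0.0, 0.001, -0.0], [-0.001, -0.27, 0.963, -0.167], [0.0, 0.0, 0.0, 1.0]]
```

View pics/w1.png

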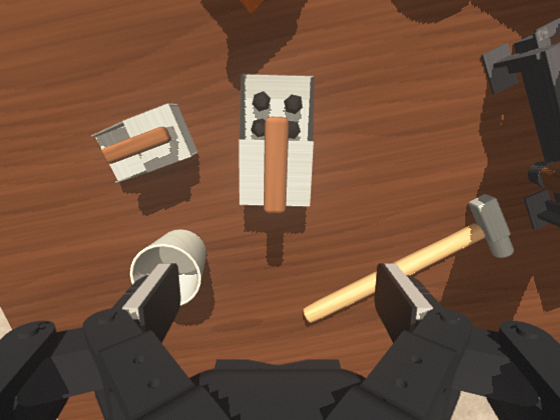

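The scoop is centred at px ~(276,140), nose up in the image and aligned with the tool. Its four visible nuts are at (262,101), (293,104), (260,128) and (292,129), and its bar runs from (275,118) to (275,212). I'll go down on the rear part of the bar, so the nose can droop later.

{"method": "jog_arm", "body": {"commands": [[100,1.2,-0.4,-2,-0.02],[100,0.5,0,-4,0],[100,0,0,-4,0],[100,0,0,-4,0],[100,0,0,-3,0],[100,0,0,-1.5,0]]}}

```text
t: 3.85
tcp_pos: [0.5786, -0.2905, 0.0937]
tool_rot: [0.103, 0.994, -0.003, 0.021]
force: [-0.0, 0.1, 0.5]
finger_gap: 0.997
```

{"method": "jog_arm", "body": {"commands": [[100,-0.2,-1.2,0,0],[100,0,0,-1.5,0],[100,0,0,0,0]]}}

```text
t: 4.1
tcp_pos: [0.574, -0.2971, 0.0766]
tool_rot: [0.1, 0.995, -0.001, 0.018]
force: [-1.3, 1.0, -1.0]
finger_gap: 1.004
```

{"method": "jog_arm", "body": {"commands": [[100,0.2,-0.5,-0.2,0],[100,0,0,0,0]]}}

```text
t: 4.27
tcp_pos: [0.5776, -0.3033, 0.0781]
tool_rot: [0.1, 0.995, -0.002, 0.02]
force: [-0.5, 0.4, -0.4]
finger_gap: 1.004
```

{"method": "jog_arm", "body": {"commands": [[0,0,0,0,0],[0,0,0,0,0],[0,0,0,0,0],[0,0,0,0,0],[0,0,0,0,0],[0,0,0,0,0]], "squeeze": 110}}

```text
t: 4.77
tcp_pos: [0.5811, -0.3063, 0.0852]
tool_rot: [0.099, 0.995, -0.006, 0.025]
force: [-0.3, 0.0, -0.5]
finger_gap: 0.142
```

Run:
```python
from h import *
for i in range(2):
    s=manip.sense(); print(np.round(s['q'],3),np.round(s['qd'],3),np.round(s['tcp_pos'],4),np.round(s['tool_rot'],3),s['finger_gap'],s['force'],s['t'])
    p=snapshot('wrist')
save(p,'w2')
```

```text
[-0.663  0.699  1.491  0.022  0.905 -2.048] [ 0.001 -0.006 -0.001  0.001  0.004 -0.   ] [ 0.5811 -0.3063  0.0852] [ 0.099  0.995 -0.006  0.025] 0.14183327637671211 [-0.32305195  0.02347547 -0.52136431] 4.7667
[-0.663  0.699  1.491  0.022  0.905 -2.048] [-0.002  0.005  0.001  0.    -0.002 -0.002] [ 0.5811 -0.3062  0.0852] [ 0.099  0.995 -0.006  0.025] 0.05273235178540011 [ 1.51684374  0.65786903 -0.77274499] 4.8167
```

View pics/w2.png

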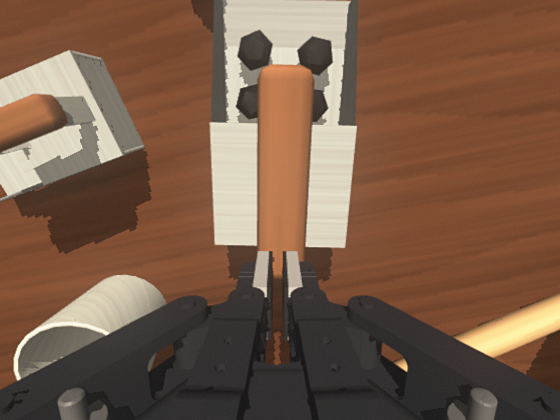

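Run:
```python
from h import *
from scipy.spatial.transform import Rotation as R
p=snapshot('wrist'); s=manip.sense()
T=np.eye(4);T[:3,:3]=R.from_quat(s['tool_rot']).as_matrix();T[:3,3]=s['tcp_pos']
print(np.round(T,3).tolist())
p['extrinsics']=T@p['hand_eye']
look(p,['scoop','scoop_grip','scoop_lip'])
a=-.215;c=np.array([.541,-.2945,.094]);u=np.array([np.cos(a),np.sin(a),0]);v=np.array([-np.sin(a),np.cos(a),0])
print(px(p,[c-.05*u+[0,0,.011],c+.05*u+[0,0,.011],c,s['tcp_pos'],T[:3,3]-.0187*T[:3,2]]).round())
q=snapshot('top'); look(q,['scoop','scoop_grip','scoop_lip'])
```

```text
[[-0.979, 0.198, 0.047, 0.581], [0.198, 0.98, -0.016, -0.306], [-0.05, -0.006, -0.999, 0.085], [0.0, 0.0, 0.0, 1.0]]
scoop [([0.52, -0.291, 0.002], 0.77), ([0.495, -0.455, -0.001], 0.65)]
scoop_grip [([0.54, -0.299, 0.095], 0.69)]
scoop_lip [([0.486, -0.26, 0.013], 0.38)]
[[288.  61.]
 [282. 281.]
 [284. 178.]
 [277. 248.]
 [277. 263.]]
scoop [([0.493, -0.454, -0.001], 0.95), ([0.298, -0.25, -0.001], 0.66)]
scoop_grip [([0.309, -0.262, 0.095], 0.8), ([0.493, -0.442, 0.072], 0.7)]
scoop_lip [([0.26, -0.182, 0.001], 0.94), ([0.503, -0.515, 0.002], 0.89), ([0.556, 0.154, 0.198], 0.56)]
```

Run:
```python
import cv2
i=cv2.imread('pics/w2.png')[210:350,190:370]; cv2.imwrite('pics/w2c.png',cv2.resize(i,None,fx=4,fy=4,interpolation=cv2.INTER_CUBIC))
```

```text
(no output)
```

View pics/w2c.png

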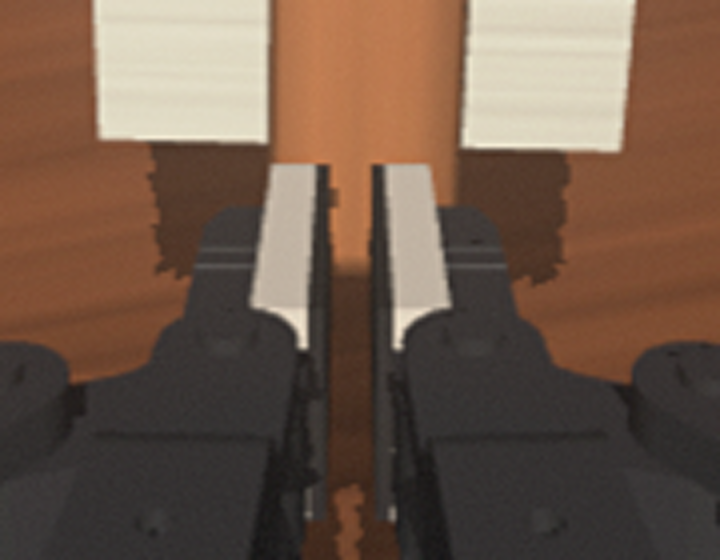

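Run:
```python
from h import *
from scipy.spatial.transform import Rotation as R
s=manip.sense();p=snapshot('wrist')
T=np.eye(4);T[:3,:3]=R.from_quat(s['tool_rot']).as_matrix();T[:3,3]=s['tcp_pos']
p['extrinsics']=T@p['hand_eye']
a=-.215;c=np.array([.541,-.2945,0]);u=np.array([np.cos(a),np.sin(a),0]);v=np.array([-np.sin(a),np.cos(a),0])
for z in(.105,.095,.085,.075):
  print(z,px(p,[c+x*u+y*v+[0,0,z] for x in(-.05,.05) for y in(-.012,.012)]).round().tolist())
print(p['intrinsics'][0,0],s['finger_gap'])
for d in models.find_in(p,'scoop_grip')[:2]: print(d)
```

```text
0.105 [[258.0, 60.0], [318.0, 61.0], [258.0, 281.0], [307.0, 282.0]]
0.095 [[259.0, 63.0], [315.0, 64.0], [259.0, 271.0], [305.0, 272.0]]
0.085 [[260.0, 65.0], [313.0, 66.0], [260.0, 262.0], [304.0, 263.0]]
0.075 [[261.0, 68.0], [311.0, 68.0], [261.0, 254.0], [302.0, 255.0]]
327.4683837267508 0.0008615540544843283
{'centre': [0.5187, -0.2931, 0.0486], 'score': 0.7}
{'centre': [0.4941, -0.4171, 0.0315], 'score': 0.69}
```

{"method": "jog_arm", "body": {"commands": [[65,-0.2,0.1,0,0],[65,-0.2,0.1,0,0],[65,-0.2,0.1,0,0],[65,-0.1,0,0,0],[65,-0.1,0,-1,0],[65,-0.1,0,-1.1,0]]}}

```text
t: 5.87
tcp_pos: [0.5726, -0.3038, 0.0651]
tool_rot: [0.099, 0.995, -0.007, 0.027]
force: [-0.5, -0.4, 0.5]
finger_gap: 0.648
```

Run:
```python
from h import *
s=manip.sense();print(s['finger_gap'],s['tcp_pos']);p=snapshot('wrist');save(p,'w3')
cv2.imwrite('pics/w3c.png',cv2.cvtColor(cv2.resize(p['image'][180:400,100:460],None,fx=2,fy=2),cv2.COLOR_RGB2BGR))
```

```text
0.6480568700659903 [ 0.57257655 -0.30380313  0.06510004]
```

View pics/w3c.png

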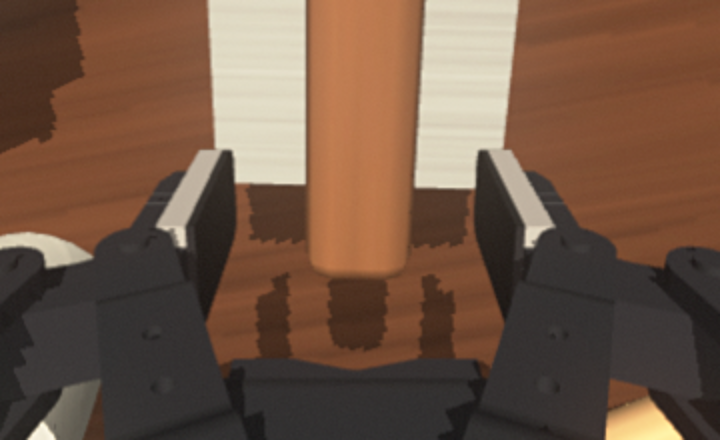

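The fingers now straddle the rear of the bar (bar end at crop ~(358,275), pad tips at ~(225,150) and (490,150)). Earlier they closed above it. I'll close with a small downward compensation for drift.

{"method": "jog_arm", "body": {"commands": [[0,-0.05,0,-0.1,0],[0,-0.05,0,-0.1,0],[0,0,0,-0.1,0],[0,0,0,0,0],[0,0,0,0,0]], "squeeze": 110}}

```text
t: 6.33
tcp_pos: [0.5688, -0.302, 0.0573]
tool_rot: [0.1, 0.995, -0.004, 0.023]
force: [0.3, 0.3, -0.2]
finger_gap: 0.259
```

{"method": "jog_arm", "body": {"commands": [[0,0,0,0,0],[0,0,0,0.4,0],[0,0,0,0.6,0]]}}

```text
t: 6.58
tcp_pos: [0.5675, -0.301, 0.0656]
tool_rot: [0.1, 0.995, -0.003, 0.021]
force: [0.1, 0.2, -4.0]
finger_gap: 0.254
```

{"method": "jog_arm", "body": {"commands": [[0,0,0,0.8,0],[0,0,0,0.6,0],[0,0,0,0,0]]}}

```text
t: 6.83
tcp_pos: [0.5676, -0.3009, 0.0812]
tool_rot: [0.1, 0.995, -0.003, 0.021]
force: [0.5, -0.9, -2.6]
finger_gap: 0.259
```

```bash
cat >> h.py <<'E'
from scipy.spatial.transform import Rotation as R
def wrist():
    s=manip.sense();p=snapshot('wrist')
    T=np.eye(4);T[:3,:3]=R.from_quat(s['tool_rot']).as_matrix();T[:3,3]=s['tcp_pos']
    p['E']=T@p['hand_eye'];return p
E
python3 - <<'E'
from h import *
s=manip.sense();print(s['tcp_pos'],s['force'],s['ft_torque'])
p=wrist();look(p,['scoop','scoop_grip','scoop_lip'],k=1)
p['extrinsics']=p['E']
q=snapshot('scene');look(q,['scoop','scoop_grip','scoop_lip'])
a=cv2.resize(p['image'],(400,300));b=cv2.resize(q['image'][130:230,120:260],(400,286))
cv2.imwrite('pics/l1.png',cv2.cvtColor(np.vstack([a,b]),cv2.COLOR_RGB2BGR))
E
```

```text
[ 0.56757201 -0.30090476  0.08119473] [ 0.45023801 -0.88831328 -2.63974365] [-0.04885675 -0.13707291 -0.05050221]
scoop [([0.499, -0.457, -0.003], 0.84)]
scoop_grip [([0.543, -0.298, 0.117], 0.65)]
scoop_lip [([0.444, -0.276, 0.028], 0.91)]
scoop [([0.299, -0.248, 0.002], 0.75), ([0.522, -0.288, 0.02], 0.63), ([0.496, -0.456, 0.0], 0.55)]
scoop_grip [([0.538, -0.288, 0.119], 0.94), ([0.308, -0.266, 0.096], 0.73), ([0.49, -0.44, 0.072], 0.66)]
scoop_lip [([0.441, -0.273, 0.027], 0.95), ([0.263, -0.18, 0.006], 0.8)]
```

View pics/l1.png

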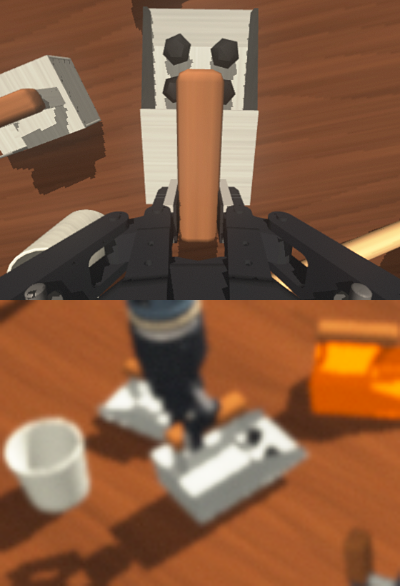

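Held level: lip z 0.027 against grip z 0.118, with the nuts inside. Next I'll carry it up and over to the hopper.

{"method": "jog_arm", "body": {"commands": [[0,0,0,1,0],[0,0,0,2,0],[0,0,0,3,0],[0,0,0,3,0],[0,0,0,3,0],[0,0,0.5,3,0.01],[0,0,1,3,0.02],[0,0.1,1.5,2.5,0.02]]}}

```text
t: 7.9
tcp_pos: [0.5603, -0.2675, 0.2869]
tool_rot: [0.076, 0.997, 0.002, 0.011]
force: [1.9, -0.2, -2.9]
finger_gap: 0.256
```

{"method": "jog_arm", "body": {"commands": [[0,0.2,2,2,0.03],[0,0.3,2.5,1.2,0.03],[0,0.3,3,0.6,0.03],[0,0.3,3,0.2,0.03],[0,0.3,3,0,0.03],[0,0.3,3,0,0.03],[0,0.3,3,0,0.03],[0,0.3,3,0,0.03]]}}

```text
t: 8.57
tcp_pos: [0.5837, -0.0389, 0.3455]
tool_rot: [-0.045, 0.999, -0.002, 0.022]
force: [1.4, -0.8, -4.5]
finger_gap: 0.256
```

{"method": "jog_arm", "body": {"commands": [[0,0.4,3,-0.2,0.03],[0,0.4,3,-0.2,0.03],[0,0.4,3,-0.2,0.03],[0,0.4,3,-0.2,0.03],[0,0.4,2.5,-0.2,0.02],[0,0.4,2,-0.2,0.02],[0,0.4,1.5,-0.2,0.01],[0,0.3,1,-0.2,0]]}}

```text
t: 9.23
tcp_pos: [0.6094, 0.1667, 0.3347]
tool_rot: [-0.137, 0.99, 0.001, 0.023]
force: [0.1, 0.1, -4.2]
finger_gap: 0.26
```

Run:
```python
from h import *
s=manip.sense();print(s['tcp_pos'],s['tool_rot'],s['force'])
p=snapshot('top');look(p,['scoop','scoop_grip','scoop_lip','hopper_mouth'],k=2)
q=snapshot('scene');look(q,['scoop','scoop_grip','scoop_lip','hopper_mouth'],k=2)
```

```text
[0.60943555 0.16668888 0.33466163] [-0.13726898  0.99025603  0.0012883   0.02342125] [ 0.13604166  0.09222409 -4.2072755 ]
scoop [([0.562, 0.153, 0.281], 0.72), ([0.495, -0.456, -0.002], 0.66)]
scoop_grip [([0.31, -0.261, 0.098], 0.78), ([0.582, 0.16, 0.37], 0.72)]
scoop_lip [([0.487, 0.136, 0.28], 0.91), ([0.5, -0.514, 0.004], 0.84)]
hopper_mouth []
scoop [([0.298, -0.248, -0.0], 0.78), ([0.494, -0.455, -0.003], 0.72)]
scoop_grip [([0.308, -0.267, 0.096], 0.78), ([0.491, -0.44, 0.067], 0.68)]
scoop_lip [([0.264, -0.183, 0.008], 0.88), ([0.488, 0.133, 0.281], 0.84)]
hopper_mouth [([0.551, 0.156, 0.202], 0.76)]
```

{"method": "jog_arm", "body": {"commands": [[0,0.7,0.3,-0.5,0],[0,0.7,0.2,-0.5,0],[0,0,0,0,0]]}}

```text
t: 9.98
tcp_pos: [0.6256, 0.1676, 0.3244]
tool_rot: [-0.134, 0.991, 0.001, 0.024]
force: [-1.0, -0.5, -4.3]
finger_gap: 0.257
```

{"method": "jog_arm", "body": {"commands": [[0,0,0,0,0],[0,0,0,0,0],[0,0,0,0,0]], "squeeze": 20}}

```text
t: 10.23
tcp_pos: [0.6261, 0.1675, 0.3227]
tool_rot: [-0.134, 0.991, 0.001, 0.023]
force: [-0.8, -0.5, -2.4]
finger_gap: 0.259
```

Run:
```python
from h import *
s=manip.sense();print(s['tcp_pos'],s['tool_rot'],s['force'],s['ft_torque'])
q=snapshot('scene');look(q,['scoop_lip','hopper_mouth'],k=2)
p=snapshot('top');look(p,['scoop','scoop_grip','scoop_lip'],k=2)
```

```text
[0.62611537 0.16752139 0.32273631] [-1.34301777e-01  9.90671060e-01  7.43414624e-04  2.30939645e-02] [-0.76639739 -0.51618979 -2.4464372 ] [ 0.00496731 -0.05167905 -0.01145338]
scoop_lip [([0.502, 0.137, 0.267], 0.96), ([0.266, -0.184, 0.01], 0.61)]
hopper_mouth [([0.551, 0.161, 0.199], 0.64)]
scoop [([0.496, -0.456, 0.001], 0.84), ([0.582, 0.154, 0.269], 0.78)]
scoop_grip [([0.596, 0.163, 0.357], 0.78), ([0.307, -0.265, 0.095], 0.62)]
scoop_lip [([0.258, -0.182, 0.003], 0.74), ([0.5, -0.513, 0.003], 0.72)]
```

{"method": "jog_arm", "body": {"commands": [[0,0,0,4,0],[0,0,0,4,0],[0,0,0,1,0],[0,0,0,-2,0],[0,0,0,-4,0],[0,0,0,-1,0],[0,0,0,3,0],[0,0,0,0,0]]}}

```text
t: 11.25
tcp_pos: [0.6228, 0.1674, 0.3755]
tool_rot: [-0.134, 0.991, 0.001, 0.023]
force: [1.6, 0.3, -0.7]
finger_gap: 0.26
```

```bash
cat > chk.py <<'E'
from h import *
s=manip.sense();print(s['tcp_pos'],s['tool_rot'],s['force'],s['finger_gap'])
q=snapshot('scene');look(q,['scoop_lip'],k=2)
p=snapshot('top');look(p,['scoop','scoop_grip','scoop_lip'],k=2)
E
python3 chk.py
```

```text
[0.62279778 0.16742592 0.37548548] [-1.34454736e-01  9.90661557e-01  7.80066434e-04  2.26051755e-02] [ 1.56156231  0.28336477 -0.71884971] 0.25961912436627566
scoop_lip [([0.5, -0.514, 0.009], 0.92), ([0.266, -0.185, 0.008], 0.86)]
scoop [([0.492, -0.458, 0.001], 0.95), ([0.572, 0.153, 0.315], 0.92)]
scoop_grip [([0.493, -0.443, 0.071], 0.84), ([0.594, 0.16, 0.402], 0.82)]
scoop_lip [([0.5, -0.515, 0.003], 0.89), ([0.495, 0.138, 0.313], 0.66)]
```

Squeezing at 20 N doesn't let the nose droop; under the jerk the bar only slid about 8 mm down in the pads. New plan: rest the scoop's floor on the near rim with its weight over the hopper, slacken the grip briefly so it tips, then re-grip.

{"method": "jog_arm", "body": {"commands": [[0,0.2,0.1,-1.5,0],[0,0.2,0,-2.5,0],[0,0.1,0,-2.5,0],[0,0,0,-2,0],[0,0,0,-1,0],[0,0,0,0,0]], "squeeze": 60}}

```text
t: 12.05
tcp_pos: [0.6261, 0.1682, 0.272]
tool_rot: [-0.134, 0.991, 0.001, 0.02]
force: [-1.2, -0.9, -3.5]
finger_gap: 0.259
```

```bash
python3 chk.py
```

```text
[0.62612761 0.16823376 0.27201426] [-1.34337869e-01  9.90728670e-01  8.92599614e-04  2.02297623e-02] [-1.23887235 -0.94432983 -3.520273  ] 0.25905498249338615
scoop_lip [([0.265, -0.185, 0.006], 0.8), ([0.502, -0.517, 0.005], 0.69)]
scoop [([0.493, -0.455, -0.003], 0.96), ([0.578, 0.153, 0.218], 0.8)]
scoop_grip [([0.598, 0.164, 0.308], 0.71), ([0.308, -0.264, 0.095], 0.66)]
scoop_lip [([0.501, -0.513, 0.006], 0.96), ([0.506, 0.135, 0.219], 0.84)]
```

{"method": "jog_arm", "body": {"commands": [[0,-0.4,-0.1,-0.6,0],[0,0,0,-0.5,0],[0,0,0,-0.3,0]]}}

```text
t: 12.6
tcp_pos: [0.6264, 0.1677, 0.2658]
tool_rot: [-0.134, 0.991, 0.0, 0.029]
force: [0.8, 0.1, -3.9]
finger_gap: 0.259
```

{"method": "jog_arm", "body": {"commands": [[0,0,0,-0.3,0],[0,0,0,-0.2,0]]}}

```text
t: 12.77
tcp_pos: [0.626, 0.1676, 0.2602]
tool_rot: [-0.134, 0.991, 0.001, 0.029]
force: [0.5, 0.8, -3.6]
finger_gap: 0.257
```

{"method": "jog_arm", "body": {"commands": [[0,-0.5,-0.1,0,0],[0,-0.2,0,-0.3,0],[0,0,0,-0.2,0]]}}

```text
t: 13.02
tcp_pos: [0.6196, 0.1664, 0.2573]
tool_rot: [-0.134, 0.99, 0.0, 0.03]
force: [-2.8, -0.1, 9.2]
finger_gap: 0.259
```

{"method": "jog_arm", "body": {"commands": [[0,0,0,0.3,0],[32,0,0,0,0],[0,0,0,0,0],[0,0,0,0,0]], "squeeze": 60}}

```text
t: 13.35
tcp_pos: [0.6196, 0.167, 0.2627]
tool_rot: [-0.134, 0.99, 0.001, 0.032]
force: [-1.0, 0.4, -3.1]
finger_gap: 0.264
```

```bash
python3 chk.py
```

```text
[0.619569   0.16696933 0.26265333] [-1.34024162e-01  9.90463367e-01  9.09463028e-04  3.19220092e-02] [-0.98160653  0.35635908 -3.11327185] 0.26405582909480635
scoop_lip [([0.5, -0.513, 0.004], 0.91), ([0.265, -0.184, 0.01], 0.82)]
scoop [([0.576, 0.155, 0.189], 0.94), ([0.495, -0.457, -0.0], 0.9)]
scoop_grip [([0.491, -0.441, 0.073], 0.89), ([0.31, -0.265, 0.097], 0.86)]
scoop_lip [([0.501, -0.511, 0.002], 0.76), ([0.505, 0.135, 0.167], 0.74)]
```

It tipped: lip z 0.167 against origin z 0.189, about 15° and re-gripped, with the lip near the far wall. I'll shift it back along its floor and slacken once more.

{"method": "jog_arm", "body": {"commands": [[0,0.6,0.2,0.3,0],[0,0.6,0.2,0.1,0],[0,0.2,0,0,0],[34,0,0,0,0],[0,0,0,0,0],[0,0,0,0,0]], "squeeze": 60}}

```text
t: 14.15
tcp_pos: [0.6359, 0.1703, 0.267]
tool_rot: [-0.135, 0.99, -0.001, 0.032]
force: [-0.2, -0.0, -0.4]
finger_gap: 0.065
```

```bash
cat >> chk.py <<'E'
look(p,['coke_1'],k=6)
import sys
if len(sys.argv)>1:
    a=p['image'][150:300,150:350];b=q['image'][150:300,200:400]
    cv2.imwrite('pics/%s.png'%sys.argv[1],cv2.cvtColor(cv2.resize(np.hstack([a,b]),None,fx=2,fy=2,interpolation=cv2.INTER_CUBIC),cv2.COLOR_RGB2BGR))
E
python3 chk.py t2
```

```text
[0.63591055 0.17031421 0.26698343] [-1.34742712e-01  9.90373609e-01 -5.46810262e-04  3.16893804e-02] [-0.22532081 -0.02585577 -0.39203671] 0.06461939216632251
scoop_lip [([0.5, -0.515, 0.004], 0.83), ([0.265, -0.186, 0.008], 0.83)]
scoop [([0.586, 0.162, 0.189], 0.81), ([0.297, -0.251, 0.001], 0.68)]
scoop_grip [([0.568, 0.154, 0.276], 0.95), ([0.31, -0.266, 0.095], 0.94)]
scoop_lip [([0.498, -0.511, 0.002], 0.9), ([0.261, -0.183, 0.007], 0.71)]
coke_1 [([0.544, 0.129, 0.175], 0.51), ([0.525, 0.129, 0.173], 0.39)]
```

View pics/t2.png

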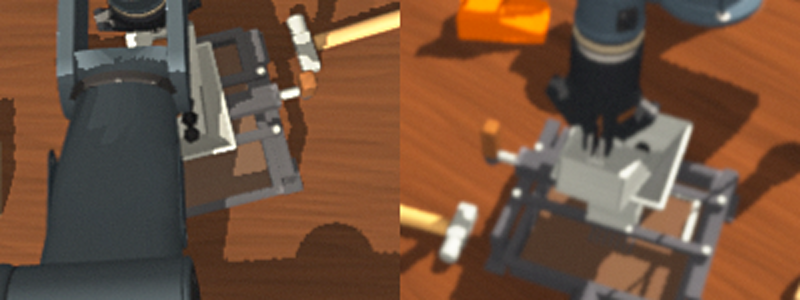

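The scoop has tipped about 23° and rests in the hopper, with nuts sliding out at the nose (left crop ~(190,125)). The fingers closed empty behind the bar's end. I'll re-grip the bar where it is now.

{"method": "jog_arm", "body": {"commands": [[60,0,0,1.5,0],[60,0,0,1.5,0],[60,0,0,0,0],[60,0,0,0,0],[60,-2,-0.5,0,0],[60,-2,-0.4,-0.5,0],[60,0,0,-1.5,0],[60,0,0,-1.5,0]]}}

```text
t: 15.17
tcp_pos: [0.5944, 0.161, 0.2615]
tool_rot: [-0.135, 0.99, -0.001, 0.033]
force: [-0.1, 0.3, 0.2]
finger_gap: 0.604
```

```bash
python3 chk.py
python3 - <<'E'
from h import *
p=wrist(); look(p,['scoop_grip','scoop'],k=2); p['extrinsics']=p['E']; look(p,['scoop_grip'],k=2); save(p,'w4')
E
```

```text
[0.59440172 0.16095661 0.26153839] [-1.34734002e-01  9.90327506e-01 -5.92773619e-04  3.31334789e-02] [-0.09955437  0.34017017  0.15780387] 0.603880436609442
scoop_lip [([0.265, -0.182, 0.007], 0.92), ([0.517, 0.15, 0.16], 0.82)]
scoop [([0.299, -0.251, -0.003], 0.83), ([0.591, 0.012, 0.106], 0.74)]
scoop_grip [([0.494, -0.443, 0.07], 0.84), ([0.313, -0.265, 0.095], 0.8)]
scoop_lip [([0.499, -0.515, 0.005], 0.8), ([0.262, -0.184, 0.002], 0.72)]
coke_1 []
scoop_grip [([0.569, 0.152, 0.279], 0.86)]
scoop [([0.588, 0.164, 0.189], 0.65), ([0.55, 0.171, 0.186], 0.44)]
scoop_grip [([0.569, 0.152, 0.279], 0.86)]
```

View pics/w4.png

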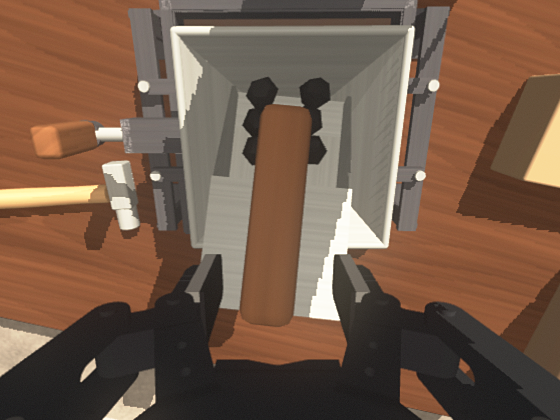

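All six nuts are still in the scoop, lined up either side of the bar front at px (262..315, 92..150), and the scoop sits at ~23° against the far wall. I'll grip the bar again, lift a little, then push the lip against the far funnel wall to turn the scoop further in a light grip.

{"method": "jog_arm", "body": {"commands": [[0,0,0,0,0],[0,0,0,0,0],[0,0,0,0,0],[0,0,0,0,0]], "squeeze": 60}}

```text
t: 16.05
tcp_pos: [0.5953, 0.1623, 0.2632]
tool_rot: [-0.134, 0.99, 0.001, 0.033]
force: [-0.5, 0.3, -0.6]
finger_gap: 0.269
```

{"method": "jog_arm", "body": {"commands": [[0,0,0,0.5,0],[0,0,0,1,0],[0,0,0,1,0],[0,0,0,0,0]]}}

```text
t: 16.38
tcp_pos: [0.5936, 0.162, 0.2876]
tool_rot: [-0.134, 0.99, 0.001, 0.031]
force: [1.2, 0.2, -2.4]
finger_gap: 0.265
```

```bash
python3 chk.py;  python3 - <<'E'
from h import *
p=wrist(); look(p,['scoop_grip','scoop','scoop_lip'],k=2)
E
```

```text
[0.59358892 0.16202921 0.28760917] [-1.34377618e-01  9.90460155e-01  6.59349788e-04  3.05106958e-02] [ 1.21969816  0.19555416 -2.38038192] 0.2647080225956002
scoop_lip [([0.264, -0.182, 0.01], 0.92), ([0.501, -0.515, 0.005], 0.76)]
scoop [([0.494, -0.456, -0.003], 0.96), ([0.296, -0.252, 0.002], 0.74)]
scoop_grip [([0.308, -0.263, 0.094], 0.88), ([0.493, -0.442, 0.07], 0.71)]
scoop_lip [([0.501, -0.515, 0.004], 0.93), ([0.517, 0.148, 0.176], 0.91)]
coke_1 [([0.589, 0.013, 0.105], 0.36), ([0.517, 0.122, 0.184], 0.35)]
scoop_grip [([0.566, 0.151, 0.3], 0.69)]
scoop [([0.586, 0.165, 0.21], 0.86)]
scoop_lip [([0.519, 0.142, 0.178], 0.83)]
```

{"method": "jog_arm", "body": {"commands": [[0,-1,-0.3,0,0],[0,-1,-0.3,0.1,0],[0,-1,-0.3,0.2,0],[0,-1,-0.3,0.2,0],[0,0,0,0,0]], "squeeze": 30}}

```text
t: 17.35
tcp_pos: [0.5556, 0.1512, 0.2933]
tool_rot: [-0.134, 0.99, 0.002, 0.036]
force: [0.6, 0.8, -3.4]
finger_gap: 0.265
```

```bash
cat > chk2.py <<'E'
from h import *
s=manip.sense();print(s['tcp_pos'],s['tool_rot'],s['force'],s['finger_gap'])
p=wrist(); look(p,['scoop_grip','scoop','scoop_lip'],k=1);look(p,['coke_1'],k=6)
p=snapshot('top'); look(p,['scoop_lip'],k=2)
E
python3 chk2.py
```

```text
[0.55561557 0.15124809 0.2933078 ] [-0.13418555  0.9902925   0.0023096   0.03618942] [ 0.55390805  0.82991397 -3.38270365] 0.26511170450356325
scoop_grip [([0.531, 0.141, 0.306], 0.86)]
scoop [([0.56, 0.155, 0.219], 0.85)]
scoop_lip []
coke_1 [([0.515, 0.16, 0.204], 0.89), ([0.524, 0.126, 0.205], 0.76), ([0.545, 0.12, 0.215], 0.7), ([0.497, 0.164, 0.198], 0.68), ([0.504, 0.116, 0.191], 0.67)]
scoop_lip [([0.26, -0.183, 0.003], 0.96), ([0.501, -0.514, 0.001], 0.93)]
```

It's rotating in the grip, to about 31°. I'll continue.

{"method": "jog_arm", "body": {"commands": [[0,-1,-0.3,0.2,0],[0,-1,-0.3,0.2,0],[0,-1,-0.3,0.2,0],[0,-0.5,-0.1,0.1,0],[0,0,0,0,0]], "squeeze": 30}}

```text
t: 18.12
tcp_pos: [0.5256, 0.1424, 0.3004]
tool_rot: [-0.133, 0.99, 0.004, 0.042]
force: [3.7, 1.1, -3.4]
finger_gap: 0.269
```

```bash
python3 chk2.py
```

```text
[0.52558973 0.14236076 0.30039279] [-0.13344339  0.99016984  0.00360987  0.04175552] [ 3.70556972  1.13663767 -3.38517529] 0.26915979241681165
scoop_grip [([0.508, 0.136, 0.31], 0.72)]
scoop [([0.557, 0.152, 0.232], 0.8)]
scoop_lip []
coke_1 [([0.524, 0.123, 0.21], 0.82), ([0.494, 0.161, 0.195], 0.78), ([0.541, 0.119, 0.221], 0.68), ([0.513, 0.156, 0.207], 0.68), ([0.501, 0.117, 0.192], 0.53)]
scoop_lip [([0.501, -0.511, 0.001], 0.73), ([0.263, -0.184, 0.004], 0.61)]
```

Now at about 44°. I'll back off from the wall so the nuts can slide out.

{"method": "jog_arm", "body": {"commands": [[0,0,0,0,0],[0,1.5,0.4,0.3,0],[0,1.5,0.4,0.3,0],[0,0,0,0,0],[0,0,0,0,0]], "squeeze": 70}}

```text
t: 18.88
tcp_pos: [0.5488, 0.1491, 0.3006]
tool_rot: [-0.134, 0.991, 0.003, 0.029]
force: [0.2, 0.0, -4.3]
finger_gap: 0.257
```

```bash
python3 chk2.py
python3 - <<'E'
from h import *
p=wrist(); b=snapshot('scene')
cv2.imwrite('pics/w5.png',cv2.cvtColor(np.hstack([cv2.resize(p['image'],(440,330)),cv2.resize(b['image'][170:280,230:350],(360,330))]),cv2.COLOR_RGB2BGR))
E
```

```text
[0.54875126 0.1490717  0.30060932] [-0.13425049  0.99052418  0.00266692  0.0288366 ] [ 0.2045632   0.04132991 -4.34035425] 0.25698262987879955
scoop_grip [([0.53, 0.142, 0.309], 0.56)]
scoop [([0.576, 0.156, 0.228], 0.89)]
scoop_lip []
coke_1 [([0.502, 0.153, 0.185], 0.84), ([0.515, 0.121, 0.184], 0.75), ([0.533, 0.115, 0.196], 0.6)]
scoop_lip [([0.518, 0.142, 0.177], 0.95), ([0.262, -0.182, 0.003], 0.82)]
```

View pics/w5.png

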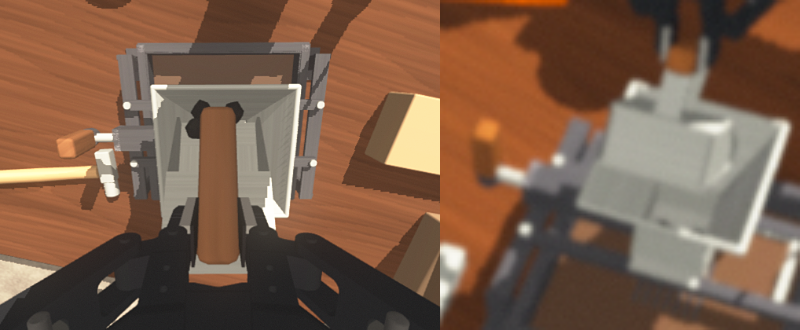

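{"method": "jog_arm", "body": {"commands": [[0,2.5,0.7,0.8,0],[0,-1,-0.3,0,0],[0,1.5,0.4,0,0],[0,-1,-0.3,0,0],[0,1.5,0.4,0,0],[0,0,0,0,0]], "squeeze": 70}}

```text
t: 19.83
tcp_pos: [0.5783, 0.1575, 0.3057]
tool_rot: [-0.134, 0.991, 0.003, 0.024]
force: [1.1, 0.8, -3.0]
finger_gap: 0.261
```

```bash
python3 chk2.py
```

```text
[0.57830623 0.15754196 0.30566482] [-0.13395992  0.99070371  0.00281913  0.02351489] [ 1.08628426  0.82619863 -3.00132794] 0.2612683812053556
scoop_grip [([0.561, 0.148, 0.317], 0.67)]
scoop [([0.609, 0.168, 0.237], 0.83)]
scoop_lip []
coke_1 [([0.539, 0.162, 0.096], 0.78), ([0.552, 0.18, 0.098], 0.49)]
scoop_lip [([0.501, -0.512, 0.001], 0.78), ([0.544, 0.151, 0.182], 0.72)]
```

{"method": "jog_arm", "body": {"commands": [[0,-1.5,-0.4,0,0],[0,2,0.6,0,0],[0,-1.5,-0.4,0,0],[0,0,0,3,0],[0,0,0,3,0],[0,0,0,-2,0],[0,0,0,2,0],[0,0,0,0,0]], "squeeze": 70}}

```text
t: 20.85
tcp_pos: [0.5441, 0.1534, 0.3521]
tool_rot: [-0.134, 0.991, 0.004, -0.001]
force: [2.4, 0.2, -0.9]
finger_gap: 0.261
```

```bash
python3 chk2.py;python3 - <<'E'
from h import *
p=wrist(); b=snapshot('scene'); look(b,['scoop_lip'],k=2);look(b,['coke_1'],k=6)
cv2.imwrite('pics/w6.png',cv2.cvtColor(np.hstack([cv2.resize(p['image'][60:270,150:420],(424,330)),cv2.resize(b['image'][150:280,230:370],(356,330))]),cv2.COLOR_RGB2BGR))
E
```

```text
[0.54407135 0.15342394 0.35213109] [-1.34023678e-01  9.90969394e-01  4.04973766e-03 -9.55501144e-04] [ 2.44016606  0.19718046 -0.92723964] 0.2609256629578789
scoop_grip [([0.526, 0.148, 0.364], 0.6)]
scoop [([0.574, 0.163, 0.28], 0.71)]
scoop_lip []
coke_1 []
scoop_lip [([0.5, -0.516, 0.005], 0.98), ([0.259, -0.182, 0.005], 0.87)]
scoop_lip [([0.26, -0.184, 0.006], 0.57), ([0.499, -0.513, 0.008], 0.56)]
coke_1 [([0.532, 0.161, 0.095], 0.47)]
```

View pics/w6.png

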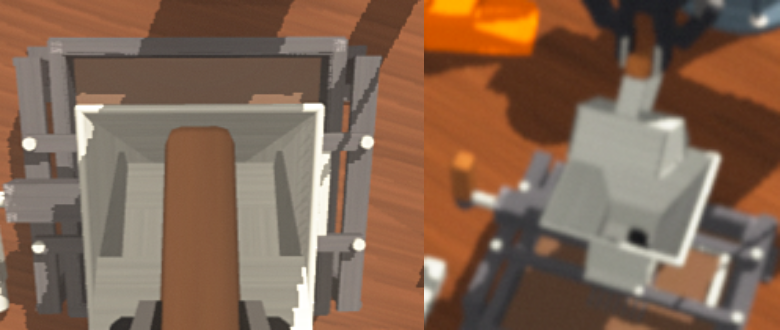

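The wrist view shows the scoop's front empty, and the scene view shows the nuts down in the throat at crop ~(637,237), z≈0.095. Next I'll put the scoop back on the bench.

{"method": "jog_arm", "body": {"commands": [[0,0,0,2,0],[0,-0.3,-1.5,1,0],[0,-0.6,-3,0,0],[0,-0.6,-3.9,0,0],[0,-0.6,-3.9,0,0],[0,-0.6,-3.9,0,0],[0,-0.6,-3.9,0,0],[0,-0.6,-3.9,0,0]], "squeeze": 70}}

```text
t: 22.07
tcp_pos: [0.502, -0.0868, 0.3789]
tool_rot: [-0.142, 0.99, 0.006, -0.004]
force: [1.1, 0.2, -2.5]
finger_gap: 0.265
```

{"method": "jog_arm", "body": {"commands": [[0,-0.6,-3.9,0,0],[0,-0.6,-3.9,0,0],[0,-0.6,-3.9,-1,0],[0,-0.6,-3.9,-2,0],[0,-0.6,-3,-3,0],[0,-0.3,-2,-3,0],[0,0,0,-3,0],[0,0,0,0,0]]}}

```text
t: 22.73
tcp_pos: [0.4672, -0.3093, 0.2629]
tool_rot: [-0.137, 0.991, -0.003, 0.002]
force: [-0.5, 1.6, -4.0]
finger_gap: 0.262
```

```bash
python3 chk2.py; python3 chk.py|tail -5
```

```text
[ 0.46720663 -0.30930834  0.26289845] [-0.13699244  0.99056609 -0.00301718  0.00167291] [-0.47548498  1.58012057 -3.97900258] 0.26228459660308145
scoop_grip [([0.309, -0.266, 0.094], 0.94)]
scoop [([0.297, -0.248, -0.003], 0.92)]
scoop_lip [([0.503, -0.509, 0.003], 0.6)]
coke_1 []
scoop_lip [([0.5, -0.517, 0.001], 0.58)]
scoop_lip [([0.499, -0.513, 0.006], 0.81), ([0.265, -0.184, 0.008], 0.76)]
scoop [([0.503, -0.307, 0.197], 0.86), ([0.494, -0.452, -0.001], 0.78)]
scoop_grip [([0.493, -0.441, 0.072], 0.59)]
scoop_lip [([0.501, -0.515, 0.004], 0.77), ([0.465, 0.534, -0.001], 0.65)]
coke_1 [([0.574, 0.151, 0.113], 0.54), ([0.548, 0.18, 0.098], 0.53), ([0.57, 0.166, 0.096], 0.52), ([0.566, 0.146, 0.099], 0.44), ([0.536, 0.156, 0.096], 0.43), ([0.562, 0.182, 0.11], 0.42)]
```

{"method": "jog_arm", "body": {"commands": [[0,0.3,0.6,-3,0],[0,0.3,0.6,-3,0],[0,0,0.2,-3,0],[0,0,0,-2.5,0],[0,0,0,-1,0],[0,0,0,0,0]]}}

```text
t: 23.93
tcp_pos: [0.4797, -0.2983, 0.1435]
tool_rot: [-0.138, 0.99, -0.013, 0.009]
force: [0.2, -0.6, -2.6]
finger_gap: 0.261
```

```bash
python3 chk.py|head -6
```

```text
[ 0.4797158  -0.29831193  0.14349743] [-0.13842338  0.99024107 -0.01315154  0.00941373] [ 0.15351244 -0.60086415 -2.5523855 ] 0.26067275413113966
scoop_lip [([0.592, 0.012, 0.108], 0.72), ([0.498, -0.514, 0.003], 0.69)]
scoop [([0.509, -0.293, 0.073], 0.98), ([0.493, -0.455, -0.002], 0.53)]
scoop_grip [([0.494, -0.439, 0.073], 0.63)]
scoop_lip [([0.503, -0.515, 0.003], 0.49), ([0.257, -0.183, 0.006], 0.34)]
coke_1 [([0.565, 0.181, 0.111], 0.62), ([0.55, 0.178, 0.099], 0.57), ([0.565, 0.142, 0.1], 0.56), ([0.535, 0.159, 0.095], 0.54), ([0.571, 0.151, 0.116], 0.51), ([0.572, 0.165, 0.094], 0.5)]
```

{"method": "jog_arm", "body": {"commands": [[0,0,0,-0.9,0],[0,0,0,-0.7,0],[0,0.2,0,-0.4,0]], "squeeze": 35}}

```text
t: 24.53
tcp_pos: [0.4853, -0.302, 0.1294]
tool_rot: [-0.138, 0.99, -0.019, 0.014]
force: [-0.1, -0.2, -4.1]
finger_gap: 0.263
```

{"method": "jog_arm", "body": {"commands": [[0,0.5,0.2,-0.8,0],[0,1,0.3,-0.5,0],[0,1,0.3,-0.6,0],[0,1,0.3,-0.6,0]], "squeeze": 35}}

```text
t: 24.87
tcp_pos: [0.5274, -0.2955, 0.1102]
tool_rot: [-0.136, 0.99, -0.025, 0.02]
force: [1.0, 2.6, 5.6]
finger_gap: 0.261
```

```bash
python3 chk.py|head -5
```

```text
[ 0.52741322 -0.29547233  0.11024968] [-0.13592737  0.9901924  -0.02507757  0.02034392] [1.03174352 2.62905132 5.62551124] 0.26138126258133443
scoop_lip [([0.264, -0.185, 0.009], 0.75), ([0.461, -0.311, 0.003], 0.74)]
scoop [([0.299, -0.252, -0.003], 0.74), ([0.531, -0.299, 0.035], 0.67)]
scoop_grip [([0.308, -0.261, 0.095], 0.87), ([0.493, -0.441, 0.072], 0.71)]
scoop_lip [([0.26, -0.184, 0.005], 0.86), ([0.501, -0.511, 0.003], 0.66)]
```

{"method": "jog_arm", "body": {"commands": [[0,1,0.3,-0.5,0],[0,1,0.3,-0.6,0],[0,1,0.3,-0.6,0],[0,1,0.3,-0.6,0],[0,1,0.3,-0.6,0]], "squeeze": 35}}

```text
t: 25.63
tcp_pos: [0.5802, -0.2789, 0.0803]
tool_rot: [-0.136, 0.99, -0.025, 0.019]
force: [-0.5, 2.0, 1.2]
finger_gap: 0.266
```

```bash
python3 chk.py|head -5
```

```text
[ 0.58019495 -0.27892301  0.08033193] [-0.13637668  0.9901479  -0.02510874  0.01944465] [-0.50703971  2.01450674  1.20922864] 0.26640055409870006
scoop_lip [([0.468, -0.309, 0.002], 0.82), ([0.261, -0.182, 0.005], 0.8)]
scoop [([0.299, -0.25, -0.001], 0.75), ([0.492, -0.455, -0.001], 0.61)]
scoop_grip [([0.307, -0.265, 0.095], 0.79), ([0.491, -0.44, 0.071], 0.67)]
scoop_lip [([0.502, -0.514, 0.003], 0.78), ([0.26, -0.183, 0.001], 0.64)]
```

{"method": "jog_arm", "body": {"commands": [[0,0.4,0.1,-0.7,0],[0,0.3,0.1,-0.6,0],[0,0,0,-0.4,0]], "squeeze": 35}}

```text
t: 26.23
tcp_pos: [0.5921, -0.2802, 0.0692]
tool_rot: [-0.133, 0.99, -0.029, 0.027]
force: [2.8, 2.7, 8.6]
finger_gap: 0.262
```

```bash
python3 chk.py|head -5; python3 chk2.py | head -4
```

```text
[ 0.59210643 -0.28019388  0.06923047] [-0.13302198  0.99032269 -0.02893415  0.02699871] [2.78541155 2.72106262 8.62130238] 0.26229826897032377
scoop_lip [([0.265, -0.185, 0.007], 0.8), ([0.549, 0.156, 0.199], 0.69)]
scoop [([0.495, -0.453, -0.002], 0.93)]
scoop_grip [([0.496, -0.442, 0.072], 0.85), ([0.31, -0.263, 0.097], 0.77)]
scoop_lip [([0.258, -0.181, 0.003], 0.83), ([0.501, -0.517, 0.0], 0.68)]
[ 0.59181923 -0.28013719  0.06947145] [-0.13290558  0.99034152 -0.02884816  0.02697354] [2.8242497  1.9562479  6.67757861] 0.25927839258830965
scoop_grip [([0.558, -0.29, 0.096], 0.83)]
scoop [([0.54, -0.294, 0.006], 0.68)]
scoop_lip [([0.468, -0.318, 0.004], 0.96)]
```

Nearly flat, with 9–12 N on the bench. I'll release and lift off.

{"method": "jog_arm", "body": {"commands": [[65,0,0,0,0],[65,0,0,0,0],[65,0,0,0,0],[65,0,0,1,0],[65,0,0,3,0],[65,0,0,4,0],[65,0,0,4,0],[65,0,0,4,0]]}}

```text
t: 27.6
tcp_pos: [0.5825, -0.2772, 0.2238]
tool_rot: [-0.132, 0.991, -0.021, 0.017]
force: [1.1, -1.4, 0.5]
finger_gap: 0.649
```

```bash
python3 chk2.py
python3 - <<'E'
from h import *
q=snapshot('scene'); look(q,['scoop','scoop_grip','scoop_lip'])
look(q,['housing_face','grip_mid'],k=1)
p=wrist();look(p,['housing_face','grip_mid','hammer'],k=1)
E
```

```text
[ 0.58247422 -0.27723092  0.22383157] [-0.13216398  0.99085899 -0.02112765  0.016875  ] [ 1.1195215  -1.36211574  0.46142505] 0.6488981941478715
scoop_grip [([0.561, -0.293, 0.091], 0.87)]
scoop [([0.54, -0.293, 0.004], 0.7)]
scoop_lip [([0.468, -0.319, 0.003], 0.82)]
coke_1 []
scoop_lip [([0.503, -0.513, 0.002], 0.6)]
scoop [([0.495, -0.456, -0.001], 0.69), ([0.3, -0.248, 0.001], 0.61), ([0.543, -0.291, -0.001], 0.58)]
scoop_grip [([0.56, -0.288, 0.094], 0.64), ([0.492, -0.441, 0.072], 0.63)]
scoop_lip [([0.265, -0.185, 0.008], 0.76), ([0.499, -0.514, 0.004], 0.75), ([0.595, 0.014, 0.107], 0.73)]
housing_face [([0.593, 0.015, 0.107], 0.76)]
grip_mid [([0.602, -0.026, 0.144], 0.78)]
housing_face []
grip_mid []
hammer [([0.731, -0.16, -0.001], 0.85)]
```

The scoop is flat on the bench (lip z 0.003, grip z 0.091–0.094). Next, the gate grip.

{"method": "jog_arm", "body": {"commands": [[50,0.2,2,0.5,0],[50,0.3,3.5,0,0],[50,0.3,4,0,0],[50,0.3,4,0,0],[50,0.3,4,0,0],[50,0.3,3.5,0,0],[50,0.3,2,0,0],[50,0,0,0,0]]}}

```text
t: 29.12
tcp_pos: [0.6038, -0.0426, 0.2283]
tool_rot: [-0.128, 0.991, -0.023, 0.02]
force: [-0.1, -0.7, 0.2]
finger_gap: 0.497
```

Run:
```python
from h import *
s=manip.sense();print(s['tcp_pos'],s['tool_rot'],s['finger_gap'])
p=wrist();look(p,['housing_face','grip_mid'],k=1)
p=snapshot('top');look(p,['housing_face','grip_mid'],k=1)
```

```text
[ 0.60375443 -0.04262258  0.22829595] [-0.12827011  0.99126894 -0.02333475  0.01970168] 0.49693217952870083
housing_face [([0.59, 0.008, 0.105], 0.74)]
grip_mid [([0.551, 0.18, 0.098], 0.22)]
housing_face [([0.466, -0.311, 0.001], 0.19)]
grip_mid [([0.572, 0.15, 0.114], 0.63)]
```

{"method": "jog_arm", "body": {"commands": [[50,0,0.8,-1,0],[50,-0.1,0.6,-2,0],[50,0,0,-2.5,0],[50,0,0,-2.5,0],[50,0,0,-1.5,0],[50,0,0,0,0]]}}

```text
t: 29.92
tcp_pos: [0.6101, -0.0431, 0.1462]
tool_rot: [-0.12, 0.992, -0.03, 0.03]
force: [0.7, -0.8, 0.1]
finger_gap: 0.502
```

{"method": "jog_arm", "body": {"commands": [[50,0,0,2,0],[50,-0.4,0.8,1,0],[50,-0.4,0.8,0,0],[50,-0.2,0.3,0,0],[50,0,0,0,0]]}}

```text
t: 30.33
tcp_pos: [0.5986, -0.025, 0.1768]
tool_rot: [-0.116, 0.992, -0.03, 0.031]
force: [-0.6, 0.3, -0.6]
finger_gap: 0.499
```

{"method": "jog_arm", "body": {"commands": [[50,0.1,0,-1.5,0.04],[50,0,0.2,-1.5,0],[50,0,0.2,-1,0]]}}

```text
t: 30.58
tcp_pos: [0.5991, -0.0198, 0.1346]
tool_rot: [-0.138, 0.99, -0.03, 0.031]
force: [0.1, -0.1, -0.9]
finger_gap: 0.503
```

{"method": "jog_arm", "body": {"commands": [[50,0.1,-0.5,-0.8,0],[50,0.1,-0.2,-0.7,0],[50,0,0,-0.1,0]]}}

```text
t: 30.83
tcp_pos: [0.5978, -0.0259, 0.1123]
tool_rot: [-0.138, 0.99, -0.028, 0.027]
force: [0.8, 0.3, 0.4]
finger_gap: 0.503
```

Run:
```python
from h import *
p=wrist();look(p,['housing_face','grip_mid'],k=1)
q=snapshot('scene');look(q,['housing_face','grip_mid'],k=1)
cv2.imwrite('pics/g1.png',cv2.cvtColor(np.hstack([cv2.resize(p['image'][140:340,140:420],(462,330)),cv2.resize(q['image'][170:290,200:320],(330,330))]),cv2.COLOR_RGB2BGR))
```

```text
housing_face [([0.59, 0.008, 0.105], 0.77)]
grip_mid [([0.599, -0.023, 0.147], 0.61)]
housing_face [([0.595, 0.014, 0.104], 0.84)]
grip_mid [([0.604, -0.027, 0.141], 0.93)]
```

View pics/g1.png

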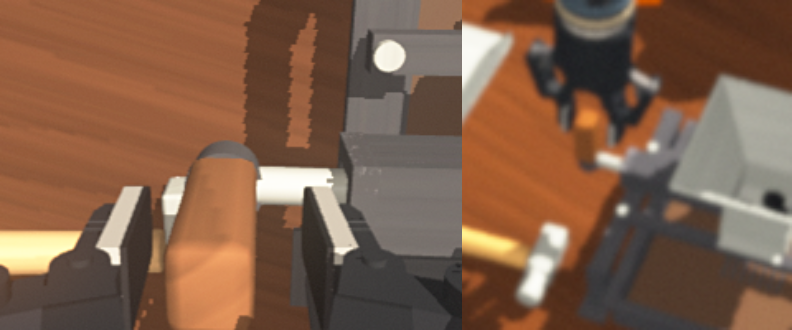

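The grip stands between the fingers (wood at crop x 170–255, pads at 150 and 305). I'll close on it.

{"method": "jog_arm", "body": {"commands": [[0,0.4,-0.3,0,0],[0,0,0,0,0],[0,0,0,0,0],[0,0,0,0,0]], "squeeze": 90}}

```text
t: 31.47
tcp_pos: [0.6041, -0.0279, 0.1167]
tool_rot: [-0.136, 0.99, -0.027, 0.03]
force: [2.1, -2.7, -1.7]
finger_gap: 0.25
```

Run:
```python
from h import *
s=manip.sense();print(s['tcp_pos'],s['force'],s['finger_gap'])
q=snapshot('scene');look(q,['housing_face','grip_mid'],k=1);look(q,['coke_1'],k=6)
```

```text
[ 0.60409958 -0.02793053  0.11670077] [ 2.09191754 -2.73793216 -1.66973953] 0.25003039685526945
housing_face [([0.592, 0.016, 0.107], 0.63)]
grip_mid [([0.602, -0.023, 0.145], 0.58)]
coke_1 [([0.526, 0.157, 0.097], 0.4), ([0.465, -0.314, 0.008], 0.26)]
```

{"method": "jog_arm", "body": {"commands": [[0,0.3,-0.8,0,0],[0,0.3,-1.1,0,0],[0,0.3,-1.1,0,0],[0,0.3,-1.1,0,0],[0,0.3,-1.1,0,0]], "squeeze": 110}}

```text
t: 32.08
tcp_pos: [0.6147, -0.0663, 0.1166]
tool_rot: [-0.137, 0.99, -0.015, 0.027]
force: [0.5, 8.8, 2.0]
finger_gap: 0.234
```

```bash
cat > g.py <<'E'
from h import *
s=manip.sense();t=s['tcp_pos'];print(t,s['tool_rot'],s['force'],s['finger_gap'],'travel',t[:2]@[.279,-.960]-np.array([.6041,-.0279])@[.279,-.960],'lat',(t[:2]-[.6041,-.0279])@[.960,.279])
q=snapshot('scene');look(q,['housing_face','grip_mid','rod_mark'],k=2);look(q,['coke_1'],k=6)
p=wrist();look(p,['housing_face','grip_mid','rod_mark'],k=2)
q=snapshot('top');look(q,['housing_face','grip_mid','rod_mark'],k=2);look(q,['coke_1'],k=6)
E
python3 g.py
```

```text
[ 0.6146912  -0.06627253  0.11659608] [-0.13660286  0.9901413  -0.01462937  0.02731027] [0.45744928 8.80046758 1.95936434] 0.23448938256946109 travel 0.03979257603826278 lat -0.0005383850373753808
housing_face [([0.592, 0.014, 0.11], 0.7)]
grip_mid [([0.613, -0.065, 0.144], 0.92), ([0.542, -0.292, -0.001], 0.64)]
rod_mark [([0.588, 0.04, 0.107], 0.71)]
coke_1 [([0.584, 0.039, 0.105], 0.62), ([0.546, 0.158, 0.096], 0.61), ([0.533, 0.133, 0.097], 0.59)]
housing_face [([0.591, 0.012, 0.106], 0.88)]
grip_mid [([0.61, -0.06, 0.145], 0.77)]
rod_mark []
housing_face [([0.59, 0.014, 0.106], 0.65)]
grip_mid []
rod_mark []
coke_1 []
```

{"method": "jog_arm", "body": {"commands": [[0,0.3,-1.1,0,0],[0,0.3,-1.1,0,0],[0,0.2,-0.5,0,0]]}}

```text
t: 33.03
tcp_pos: [0.6192, -0.0825, 0.1162]
tool_rot: [-0.138, 0.99, -0.007, 0.025]
force: [-4.5, 9.1, 5.8]
finger_gap: 0.241
```

```bash
python3 g.py
```

```text
[ 0.61922005 -0.08254044  0.11624106] [-0.13754787  0.99015015 -0.00732762  0.02509125] [-4.54097542  9.10415276  5.84453417] 0.2406559320771887 travel 0.056673319503696695 lat -0.0007294401232587538
housing_face [([0.591, 0.013, 0.106], 0.57), ([0.552, 0.159, 0.198], 0.53)]
grip_mid [([0.618, -0.082, 0.14], 0.98)]
rod_mark [([0.591, 0.025, 0.108], 0.65), ([0.462, -0.311, 0.004], 0.23)]
coke_1 [([0.532, 0.141, 0.089], 0.63), ([0.565, 0.204, 0.025], 0.53), ([0.561, 0.188, 0.023], 0.49)]
housing_face [([0.589, 0.012, 0.105], 0.96)]
grip_mid [([0.617, -0.08, 0.143], 0.94)]
rod_mark [([0.587, 0.024, 0.105], 0.84)]
housing_face [([0.59, 0.014, 0.105], 0.91)]
grip_mid []
rod_mark [([0.467, -0.309, 0.003], 0.67)]
coke_1 []
```

{"method": "jog_arm", "body": {"commands": [[0,0.2,-0.9,0,0],[0,0.1,-0.5,0,0]]}}

```text
t: 33.9
tcp_pos: [0.6209, -0.0884, 0.1162]
tool_rot: [-0.138, 0.99, -0.003, 0.025]
force: [-0.3, 11.6, 0.8]
finger_gap: 0.237
```

```bash
python3 g.py
```

```text
[ 0.6208932  -0.08844639  0.11621288] [-0.13813316  0.99008812 -0.00278301  0.02523885] [-0.25612622 11.62726759  0.77322755] 0.2366795621475649 travel 0.06280983592880379 lat -0.0007709738931476876
housing_face [([0.593, 0.014, 0.104], 0.94), ([0.652, -0.455, 0.0], 0.64)]
grip_mid [([0.618, -0.089, 0.142], 0.72)]
rod_mark [([0.593, 0.019, 0.106], 0.91)]
coke_1 [([0.564, 0.186, 0.026], 0.61), ([0.592, 0.162, 0.029], 0.6), ([0.563, 0.204, 0.021], 0.5)]
housing_face [([0.591, 0.011, 0.105], 0.82)]
grip_mid [([0.616, -0.087, 0.15], 0.86)]
rod_mark [([0.591, 0.016, 0.103], 0.79)]
housing_face [([0.591, 0.015, 0.104], 0.73)]
grip_mid []
rod_mark [([0.589, 0.014, 0.106], 0.37), ([0.555, 0.155, 0.197], 0.27)]
coke_1 [([0.591, 0.017, 0.105], 0.72)]
```

{"method": "jog_arm", "body": {"commands": [[0,0.25,-0.9,0,0]]}}

```text
t: 34.68
tcp_pos: [0.6222, -0.0931, 0.1162]
tool_rot: [-0.139, 0.99, -0.001, 0.025]
force: [-3.6, 11.8, 2.6]
finger_gap: 0.241
```

```bash
python3 g.py
```

```text
[ 0.62218018 -0.09305955  0.11623444] [-1.38949431e-01  9.89991957e-01 -9.36225626e-04  2.46597698e-02] [-3.58158118 11.8354035   2.61680143] 0.24070847780859514 travel 0.06759753830976983 lat -0.0008225465234908146
housing_face [([0.593, 0.014, 0.107], 0.56)]
grip_mid [([0.621, -0.093, 0.143], 0.78)]
rod_mark [([0.592, 0.011, 0.108], 0.64), ([0.562, -0.287, 0.096], 0.39)]
coke_1 [([0.564, 0.203, 0.023], 0.56), ([0.566, 0.187, 0.023], 0.53), ([0.591, 0.164, 0.029], 0.5), ([0.469, -0.313, 0.008], 0.28)]
housing_face [([0.592, 0.007, 0.104], 0.92)]
grip_mid [([0.617, -0.092, 0.15], 0.9)]
rod_mark [([0.592, 0.009, 0.106], 0.96)]
housing_face [([0.589, 0.014, 0.104], 0.6)]
grip_mid []
rod_mark [([0.592, 0.012, 0.105], 0.53)]
coke_1 [([0.56, -0.287, 0.09], 0.4)]
```

Run:
```python
from h import *
for i in range(4):
  for c in('scene','top','wrist'):
    p=wrist() if c=='wrist' else snapshot(c)
    r={}
    for n in('housing_face','rod_mark'):
        d=[x for x in models.pinpoint(p,n) if abs(x['centre'][1])<.1 and x['centre'][0]<.65]
        if d:r[n]=np.array(d[0]['centre'])
    if len(r)==2: print(c,'past mark mm',round(1e3*float((r['rod_mark']-r['housing_face'])[:2]@[.279,-.96]),1))
    if c!='wrist': print(c,[np.round(d['centre'],3).tolist() for d in models.pinpoint(p,'coke_1') if d['score']>.3])
s=manip.sense();print(s['t'],s['tcp_pos'],s['force'])
```

```text
scene past mark mm 1.9
scene [[0.594, 0.162, 0.025], [0.564, 0.187, 0.025], [0.564, 0.202, 0.021]]
top past mark mm 4.2
top []
wrist past mark mm -0.7
scene past mark mm 1.1
scene [[0.593, 0.163, 0.027], [0.563, 0.204, 0.023], [0.562, 0.186, 0.024]]
top past mark mm 2.9
top []
wrist past mark mm 0.2
scene past mark mm 5.0
scene [[0.56, 0.187, 0.024], [0.595, 0.165, 0.027], [0.564, 0.203, 0.025]]
top past mark mm 4.9
top []
wrist past mark mm -2.1
scene past mark mm 4.3
scene [[0.594, 0.015, 0.108], [0.564, 0.202, 0.02], [0.562, 0.189, 0.024], [0.592, 0.165, 0.026]]
top past mark mm 3.7
top []
wrist past mark mm -0.3
37.5833 [ 0.62259004 -0.09449334  0.11623508] [-2.17518419 10.68359108  1.69358656]
```

Run:
```python
from h import *
d=np.array([.279,-.96,0]);h=np.array([.592,.0135,.1115])
for c in('wrist','scene','top'):
    p=wrist() if c=='wrist' else snapshot(c)
    if c=='wrist': p['extrinsics']=p['E']
    g=cv2.cvtColor(p['image'],cv2.COLOR_RGB2GRAY)
    for lat in(-.003,0,.003):
        P=px(p,[h+d*t+np.array([.96,.279,0])*lat for t in np.arange(-.014,.036,.002)])
        v=cv2.remap(g,P[:,0].astype('f4').reshape(1,-1),P[:,1].astype('f4').reshape(1,-1),cv2.INTER_LINEAR)[0]
        print(c,lat,P[0].round(),P[-1].round(),v.tolist())
```

```text
wrist -0.003 [506. 241.] [419. 241.] [112, 114, 134, 114, 44, 46, 66, 145, 37, 41, 254, 251, 251, 251, 251, 251, 250, 250, 251, 251, 250, 250, 250, 250, 250]
wrist 0 [505. 246.] [418. 246.] [113, 113, 113, 114, 44, 45, 59, 142, 37, 41, 241, 236, 235, 235, 235, 235, 234, 234, 234, 234, 233, 233, 233, 232, 232]
wrist 0.003 [504. 251.] [417. 251.] [112, 114, 114, 115, 46, 45, 53, 128, 35, 35, 111, 156, 155, 154, 153, 154, 152, 150, 149, 146, 148, 146, 144, 146, 144]
scene -0.003 [264. 229.] [248. 225.] [70, 76, 88, 104, 120, 132, 140, 144, 149, 156, 179, 198, 213, 218, 217, 216, 217, 220, 226, 223, 220, 219, 218, 220, 222]
scene 0 [263. 230.] [248. 226.] [66, 71, 81, 95, 111, 126, 136, 144, 153, 169, 192, 216, 230, 232, 231, 232, 233, 236, 235, 234, 233, 233, 233, 234, 232]
scene 0.003 [263. 231.] [247. 227.] [63, 66, 73, 84, 100, 117, 132, 145, 156, 170, 191, 213, 221, 223, 224, 226, 228, 228, 226, 225, 224, 227, 227, 225, 224]
top -0.003 [284. 198.] [301. 194.] [96, 107, 114, 118, 117, 107, 97, 92, 98, 177, 226, 245, 244, 241, 240, 241, 219, 176, 100, 67, 52, 48, 57, 63, 69]
top 0 [284. 197.] [301. 193.] [82, 103, 112, 120, 126, 112, 95, 75, 92, 133, 173, 180, 179, 181, 182, 177, 170, 161, 136, 103, 72, 54, 49, 52, 64]
top 0.003 [284. 196.] [301. 192.] [66, 77, 93, 113, 121, 120, 114, 87, 72, 73, 91, 96, 92, 90, 93, 92, 87, 89, 81, 79, 78, 69, 57, 53, 61]
```

Run:
```python
from h import *
d=np.array([.279,-.96,0]);h=np.array([.592,.0135,.1115])
p=wrist();p['extrinsics']=p['E'];g=cv2.cvtColor(p['image'],cv2.COLOR_RGB2GRAY)
T=np.arange(-.016,.012,.0005)
P=px(p,[h+d*t for t in T])
v=cv2.remap(g,P[:,0].astype('f4').reshape(1,-1),P[:,1].astype('f4').reshape(1,-1),cv2.INTER_LINEAR)[0]
print([(round(1e3*t,1),int(x)) for t,x in zip(T,v)])
print(p['E'][:3,3])
print(g[246,455:505].tolist())
for r in (228,236,242): print(r,g[r,455:505].tolist())
```

```text
[(np.float64(-16.0), 117), (np.float64(-15.5), 128), (np.float64(-15.0), 130), (np.float64(-14.5), 123), (np.float64(-14.0), 120), (np.float64(-13.5), 121), (np.float64(-13.0), 119), (np.float64(-12.5), 114), (np.float64(-12.0), 113), (np.float64(-11.5), 115), (np.float64(-11.0), 118), (np.float64(-10.5), 122), (np.float64(-10.0), 124), (np.float64(-9.5), 127), (np.float64(-9.0), 130), (np.float64(-8.5), 134), (np.float64(-8.0), 140), (np.float64(-7.5), 123), (np.float64(-7.0), 78), (np.float64(-6.5), 50), (np.float64(-6.0), 44), (np.float64(-5.5), 45), (np.float64(-5.0), 46), (np.float64(-4.5), 48), (np.float64(-4.0), 46), (np.float64(-3.5), 45), (np.float64(-3.0), 45), (np.float64(-2.5), 45), (np.float64(-2.0), 63), (np.float64(-1.5), 100), (np.float64(-1.0), 134), (np.float64(-0.5), 148), (np.float64(0.0), 142), (np.float64(0.5), 105), (np.float64(1.0), 47), (np.float64(1.5), 35), (np.float64(2.0), 36), (np.float64(2.5), 38), (np.float64(3.0), 38), (np.float64(3.5), 36), (np.float64(4.0), 41), (np.float64(4.5), 97), (np.float64(5.0), 186), (np.float64(5.5), 243), (np.float64(6.0),
[... 534 characters left out ...]
2, 117, 121]
228 [45, 47, 65, 67, 70, 65, 49, 44, 45, 44, 49, 48, 69, 72, 72, 71, 70, 64, 57, 51, 46, 48, 47, 49, 47, 48, 49, 47, 49, 47, 48, 46, 47, 45, 46, 44, 48, 45, 43, 45, 40, 49, 108, 134, 129, 119, 120, 116, 117, 121]
236 [251, 251, 251, 251, 251, 251, 251, 251, 251, 251, 251, 252, 254, 215, 183, 127, 60, 33, 36, 37, 38, 34, 35, 93, 134, 142, 141, 143, 142, 124, 76, 45, 45, 47, 46, 45, 46, 45, 42, 46, 103, 149, 147, 128, 138, 143, 129, 123, 123, 125]
242 [249, 249, 250, 249, 249, 249, 249, 249, 249, 249, 250, 249, 249, 250, 252, 255, 205, 94, 42, 39, 41, 40, 36, 43, 108, 143, 149, 149, 111, 61, 44, 45, 48, 47, 47, 47, 44, 44, 60, 127, 159, 155, 141, 129, 113, 121, 123, 117, 110, 112]
```

{"method": "jog_arm", "body": {"commands": [[0,0,-0.1,0,0]]}}

```text
t: 37.87
tcp_pos: [0.6222, -0.093, 0.1163]
tool_rot: [-0.139, 0.99, -0.001, 0.025]
force: [-2.0, 11.2, 0.3]
finger_gap: 0.239
```

```bash
cat > m.py <<'E'
from h import *
d=np.array([.279,-.96,0]);h=np.array([.592,.0135,.1115])
for i in range(3): p=wrist()
s=manip.sense();print(s['t'],s['tcp_pos'],s['force'],'travel',(s['tcp_pos'][:2]-[.6041,-.0279])@d[:2])
p['extrinsics']=p['E'];g=cv2.cvtColor(p['image'],cv2.COLOR_RGB2GRAY)
T=np.arange(-.012,.008,.0005)
P=px(p,[h+d*t for t in T])
v=cv2.remap(g,P[:,0].astype('f4').reshape(1,-1),P[:,1].astype('f4').reshape(1,-1),cv2.INTER_LINEAR)[0]
print([(round(float(1e3*t),1),int(x)) for t,x in zip(T,v)])
E
python3 m.py
```

```text
38.0167 [ 0.62210232 -0.09262216  0.11626345] [-1.71402391 11.49152548  1.29256137] travel 0.06715591906202095
[(-12.0, 112), (-11.5, 112), (-11.0, 114), (-10.5, 114), (-10.0, 113), (-9.5, 112), (-9.0, 114), (-8.5, 114), (-8.0, 115), (-7.5, 107), (-7.0, 79), (-6.5, 52), (-6.0, 45), (-5.5, 47), (-5.0, 48), (-4.5, 48), (-4.0, 47), (-3.5, 46), (-3.0, 45), (-2.5, 47), (-2.0, 50), (-1.5, 53), (-1.0, 50), (-0.5, 39), (0.0, 38), (0.5, 37), (1.0, 38), (1.5, 37), (2.0, 36), (2.5, 56), (3.0, 101), (3.5, 135), (4.0, 144), (4.5, 150), (5.0, 184), (5.5, 237), (6.0, 241), (6.5, 238), (7.0, 236), (7.5, 235)]
```

The groove now sits at the mouth within about 1 mm (TCP travel 67.2 mm, plus about 1 mm for tilt). One last check of the coke and of the hold being steady.

```bash
python3 m.py | head -1
python3 - <<'E'
from h import *
for c in('scene','top'):
    p=snapshot(c); look(p,['coke_1'],k=7); look(p,['coke_1'],f=models.find_in,k=7)
    look(p,['scoop','hammer','tin','firebrick'],k=3)
    M=px(p,[[.5505+.029*a,.156+.029*b,.09] for a,b in((0,0),(.6,.6),(-.6,.6),(.6,-.6),(-.6,-.6))])
    print(c,'throat rgb',[p['image'][int(y),int(x)].tolist() for x,y in M])
s=manip.sense();print(s['t'],s['tcp_pos'],s['force'])
E
```

```text
38.1667 [ 0.62208258 -0.0926306   0.11625947] [-1.45409509 11.49916705  0.66649255] travel 0.06715851323081082
coke_1 [([0.593, 0.164, 0.027], 0.46), ([0.564, 0.201, 0.022], 0.41), ([0.56, 0.185, 0.024], 0.41)]
coke_1 [([0.594, 0.167, 0.032], 0.45), ([0.565, 0.201, 0.03], 0.37)]
scoop [([0.541, -0.29, 0.0], 0.93), ([0.496, -0.456, 0.001], 0.85), ([0.3, -0.247, 0.003], 0.76)]
hammer [([0.733, -0.155, 0.002], 0.77)]
tin []
firebrick [([0.465, 0.54, -0.001], 0.7)]
scene throat rgb [[206, 204, 190], [152, 153, 142], [95, 76, 62], [150, 150, 141], [88, 71, 60]]
coke_1 []
coke_1 [([0.613, 0.195, 0.076], 0.57)]
scoop [([0.296, -0.253, -0.002], 0.83), ([0.498, -0.457, -0.002], 0.8), ([0.541, -0.295, 0.003], 0.7)]
hammer []
tin [([0.65, -0.453, 0.001], 0.64)]
firebrick [([0.467, 0.534, -0.001], 0.66)]
top throat rgb [[94, 104, 107], [82, 91, 94], [109, 120, 123], [70, 77, 80], [101, 113, 116]]
38.8667 [ 0.62206968 -0.09264911  0.11623129] [-2.37014558 11.32824997  0.34653687]
```

Run:
```python
from h import *
p=snapshot('scene'); im=p['image']; g=cv2.cvtColor(im,cv2.COLOR_RGB2GRAY); old=cv2.cvtColor(cv2.imread('pics/scene.png'),cv2.COLOR_BGR2GRAY)
u=np.array([.96,.279,0]);v=np.array([-.279,.96,0]);c=np.array([.5505,.1555,0])
R_=px(p,[c+.066*(a*u+b*v)+[0,0,.198] for a,b in((1,1),(-1,1),(-1,-1),(1,-1))])
F=px(p,[c+.029*(a*u+b*v)+[0,0,.135] for a,b in((1,1),(-1,1),(-1,-1),(1,-1))])
print(R_.round().tolist(),F.round().tolist())
m=np.zeros_like(g);cv2.fillConvexPoly(m,F.astype(int),1)
ys,xs=np.where(m);
for nm,a in(('before coke',old),('now',g)): 
    print(nm,'dark px',int((a[m>0]<55).sum()),'of',int(m.sum()))
for y in range(ys.min(),ys.max()+1,2): print(y,[('%d,%d,%d'%tuple(im[y,x])) if m[y,x] else '.' for x in range(xs.min(),xs.max()+1,4)])
```

```text
[[328.0, 251.0], [342.0, 212.0], [295.0, 199.0], [278.0, 236.0]] [[317.0, 249.0], [323.0, 233.0], [302.0, 227.0], [296.0, 243.0]]
before coke dark px 0 of 415
now dark px 0 of 415
227 ['.', '.', '159,159,150', '.', '.', '.', '.']
229 ['.', '.', '144,143,135', '159,157,147', '167,166,156', '.', '.']
231 ['.', '.', '137,137,127', '145,145,137', '153,153,142', '159,159,149', '167,165,156']
233 ['.', '143,142,133', '138,136,128', '144,144,134', '146,145,136', '145,144,134', '151,151,142']
235 ['.', '143,140,131', '138,139,129', '143,145,133', '145,144,134', '143,143,131', '143,142,131']
237 ['.', '133,131,123', '128,125,115', '141,140,132', '140,141,131', '144,144,133', '142,143,133']
239 ['.', '145,142,131', '92,75,62', '112,106,95', '136,133,124', '141,142,131', '142,141,132']
241 ['.', '138,135,124', '81,59,44', '84,62,49', '94,78,66', '119,113,102', '140,138,129']
243 ['229,229,217', '203,199,186', '135,122,106', '89,65,53', '83,60,44', '86,65,51', '.']
245 ['.', '.', '214,211,196', '165,156,141', '102,89,77', '83,59,46', '.']
247 ['.', '.', '.', '.', '208,207,193', '159,148,132', '.']
249 ['.', '.', '.', '.', '.', '211,209,194', '.']
```

```bash
python3 -c "
from h import *
print(workorder.sign_off()); s=manip.sense(); print(s['t'],s['tcp_pos'],s['finger_gap'])"
```

```text
the job is handed in; nothing more can be done
None
the job is handed in; nothing more can be done
```

The job is handed in. The coke went from the scoop into the shut hopper, the scoop is back flat on the bench, and the arm is still holding the gate open at the mark. My last check was at about t = 39 s of the 67 s allowed.

**What I did:** Tipping took several tries:
- The scoop would not droop in a light grip.
- I rested it on the near rim and slackened the grip briefly; on one try the bar slipped out, leaving the scoop leaning in the hopper.
- After re-gripping, I pushed the lip against the far funnel wall until it stood at about 44° and shook the nuts out.
- I then set the scoop down, closed on the gate grip and drew the rod out.

**Last checks:**
- **Coke in the hopper:** the network found all six nuts in the throat before I opened the gate.
- **Coke in the pan:** only three nuts were visible there; the hopper and the arm block the rest of the view. Looking through the throat, the camera shows bare brick floor and no dark pixels. So all six dropping is inferred, not counted.
- **Gate travel:** the tool pose gives 67.2 mm, or about 68.5 mm allowing for tool tilt. The groove's edges in the wrist image give about 69 mm, so it is within about 1 mm of the mark. The networks' own readings, taken about 2 mm further out, disagreed with each other by several mm. The pull was steady at about 11.4 N.
- **Scoop and other things:** the scoop reads flat, with its origin at z of about 0–3 mm. The hammer, tin, firebrick and the two look-alike scoops read where they started, within the networks' error.

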